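# Close and secure the hinged back of a picture frame

### The job

The deep picture frame lies face down with its hinged back still standing open. With the fingertips, push the back down from its outer side, gently and without letting it slam, until it is fully shut; then push both wooden turn-buttons round so that they lie square across the edge of the back and hold it in. Only push: never pinch the back or lift the frame, keep the frame where it lies and leave the things around it alone.

Things in the scene. Friction and masses are not known exactly. Their poses are not given: they have to be found in the camera images.
- frame: Dark wooden frame, loose, about 2.2 kg, face down on a 3 mm green mat: 323 mm along its own x, 273 mm along y, 42 mm deep; rails 34 mm wide round a 255 x 205 mm opening. Origin: centre of its underside; z up; x points roughly away from the robot, y to its left. The back is hinged at the +y rail's inner edge; the turn-buttons sit on the -y rail. Braces and hangers on the rails stand under 4 mm.
- flap_panel (a joint): Opening angle of the hinged plywood back, rad: 0 = fully shut, flush with the top of the rails (a stop); grows as it opens; starts between 0.8 and 1.25. It swings about the frame's x axis through hinge_mid. The stiff hinge holds it at any angle; 1 to 3 N at its free edge moves it. Standing open, its outer face looks up and to frame +y.
- hinge_mid (a point): Middle of the hinge line, on the level of the frame's top: 102.5 mm to +y and 42 mm up from the frame's origin.
- flap_edge (a point): Middle of the free edge of the back, on its outer face (on top when shut). The back is 252 mm along the hinge, 203.5 mm from hinge line to free edge, 6 mm thick (9 with lining); its outer face passes through the hinge line. At opening angle a this point lies 203.5 mm from hinge_mid: cos(a) of that towards frame -y and sin(a) of it up.
- flap_lining: Grey card lining, 233 x 183 x 3 mm, glued to the inner face of the back (origin: its centre). It is touched only if the back is pinched or handled from inside, which is not allowed.
- button_near (a joint): Angle of the wooden turn-button nearer the robot, rad: 0 = pointing to frame -x along the rail, pi/2 = square across, pointing to frame +y over the back's edge; grows clockwise from above. Range -0.8 to 2.6, no stop at square; stays where left; about 1 N at the tip moves it. Starts -0.6 to 0.1. Bar 17 mm wide, 46.5 mm from pivot to rounded tip, 8 mm the other way, 1 to 12 mm above the rails.
- near_pivot (a point): Pivot axis of button_near, at the height of its top (54 mm above the frame's underside), at frame x = -52 mm, y = -119.5 mm, 17 mm outside the edge of the opening. A 15 mm screw head here stands 3.5 mm above the button.
- near_tip (a point): Rounded tip of button_near, at the height of its top.
- button_far (a joint): Angle of the turn-button farther from the robot; same size and meaning as button_near.
- far_pivot (a point): On the pivot axis of button_far, at the height of its top, at frame x = +68 mm, y = -119.5 mm.
- far_tip (a point): Rounded tip of button_far, at the height of its top.
- glue_jar: White glue jar, 68 mm across, 85 mm high, on the mat near the hinged side of the frame. Origin: centre of its underside. Leave alone.
- sanding_block: Cork block 90 x 55 x 32 mm near the hinged side of the frame. Origin: centre of its underside. Leave alone.
- screwdriver: Screwdriver with a black handle lying beside the frame on the turn-button side, pointing along the frame's x. Origin: about its middle, underside. Leave alone.
- screw_tin: Small open steel tin, 54 mm across, 26 mm high, beside the frame on the turn-button side. Origin: centre of its underside. Leave alone.
- tape_roll: Roll of brown tape lying flat, 96 mm across, 24 mm high, on the table well aside. Origin: centre of its underside. Leave alone.
- scissors: Scissors with red handles, about 200 mm long, lying on the table well aside. Origin: under their rivet. Leave alone.
- glue_brush: Brush with a wooden handle lying on the table well aside. Origin: about its middle, underside. Leave alone.

How it is judged (in metres and radians):
On the way, in this order (a step that is already met when the one before it is completed fails the run):
1. the hinged back is fully shut (value of joint flap_panel below 0.03 rad), for 0.2 s.
2. both turn-buttons lie across the edge of the shut back (value of joint flap_panel below 0.03 rad and value of joint button_near between 1.18 and 1.96 rad and value of joint button_far between 1.18 and 1.96 rad), for 0.2 s.
At the end, for the whole second after the job is handed in: The back is fully shut (within 0.03 rad, about 6 mm at its free edge), both turn-buttons point square across its edge (90 degrees, give or take about 22) and are still; the frame lies flat within 30 mm of where it was and the other things within 25 mm of theirs (all of step 2 and velocity of joint button_near between -0.1 and 0.1 rad/s and velocity of joint button_far between -0.1 and 0.1 rad/s and velocity of joint flap_panel between -0.1 and 0.1 rad/s and distance of frame from where it was at the start of the episode below 0.03 m and angle between frame's own z axis and vertical below 0.05 rad and distance of each of glue_jar, screwdriver, screw_tin, sanding_block, tape_roll, scissors, glue_brush from where it was at the start of the episode below 0.025 m); the robot touches nothing.
It fails at once if the back is slammed (swings shut faster than 3 rad/s) (velocity of joint flap_panel below -3 rad/s).
It fails at once if the back is pinched or handled from its inner side (contact force between the fingers and flap_lining above 2 N).
It fails at once if a turn-button is swung over the opening before the back is down (value of joint flap_panel above 0.1 rad and value of joint any of button_near, button_far above 0.6 rad).
It fails at once if the frame is lifted, tipped or pushed more than 30 mm out of place (distance of frame from where it was at the start of the episode above 0.03 m or angle between frame's own z axis and vertical above 0.1 rad or height (world z) of frame above 0.015 m).
It fails at once if another thing is lifted, carried or pushed more than 25 mm (distance of any of glue_jar, screwdriver, screw_tin, sanding_block, tape_roll, scissors, glue_brush from where it was at the start of the episode above 0.025 m).
It also fails if it takes over 64 s, if anything falls off the work surface, if the arm or the gripper's body presses on something with over 40 N, if the wrist force passes 120 N, or if a joint passes its speed limit or range.

### The arm

A 6-joint arm with a two-finger parallel gripper is mounted at the origin on the work surface. World frame = base frame: x ahead of the robot, y to its left, z up, the work surface at z = 0. Lengths are in mm, angles in degrees, forces in N, time in s.
With the tool pointing down it reaches from about 350 to 850 mm from the base axis. Payload 8.1 kg.
Tool frame: the origin (TCP) lies where the fingers leave the gripper's body, on its centre line; the fingertips stand 73 mm ahead of it and the grasp point (between the pads) lies 54 mm ahead of it; z points along the fingers, y is the line along which they close (so a half turn about z gives the same grasp; the last joint's range is limited). The gripper opens to 85 mm and grips with 20 to 120 N. Pads are 22 mm wide; open, the fingers measure 114 mm over their backs; the gripper's body (76 mm by 85 mm) begins 54 mm behind the grasp point. The pads swing forward as they close: fully open they stand 13 mm farther back than shut.
Start: joints at [66.211, 7.471, 85.268, -0, 87.261, -4.893], TCP at [194.291, 567.677, 303.892] pointing down, gripper open.
Joint ranges: [-169.43, 169.43], [-51.17, 129.36], [1.28, 143.12], [-76.62, 256.62], [0, 156.53], [-152.29, 152.29]. Speed limits (degrees/s): [136.94, 136.94, 159.86, 180, 180, 180].

### API

Orientations are given as [roll, pitch, yaw] about the fixed x, y, z axes, in that order (R = Rz(yaw) Ry(pitch) Rx(roll)).
In Python, from bench import sense, optics, r gives the robot as it stands.
- The arm moves only by the tool servo_tool, never from a script. Its argument "plan" is a list that holds one entry, the list of rows, each a list of 5 numbers: the shift along the world's x, y, z in m, then the turn about the world's z in degrees, then the finger opening in m, from 0 to 0.0854. A call has 1 to 10 rows; each row shifts and turns the commanded pose from where the row before left it; what a row does not reach is not made up. A row lasts 1/10 s, in which the tool goes at most 50 mm and 8.59 degrees, less where a joint would pass 70% of its speed; a pose out of reach is approached as far as the arm can. A call is refused whole if a number of a shift passes 0.05 or a number of a turn 8.59, either way. A call with a gripper value outside its range is refused whole. The fingers move at their own pace and stop on an object; "force" is the grip in N (left out, the last holds). Time passes only in rows, so rows that do not move let the fingers close. It gives the time, the measured TCP pose, the force, the opening and the grip force at its end, in the units of the state.
- sense(): the state, without advancing time (a new reading comes with each control period).
- optics.snapshot(name): name is "scene" or "top"; returns a dict with "frame" (400x640x3 uint8, blue, green, red), "fx", "fy", "cx", "cy" (pixels), "dist_coeffs" ([k1, k2, p1, p2, k3] as OpenCV has them; the pictures are not rectified), "cam_to_world" (4x4, takes a point from camera to world coordinates). Camera axes: x right, y down, z forward; pixel columns grow to the right and rows downward; lengths in mm; the calibration is good to about 2 mm. A picture is of the moment at which its call begins. There is no depth.
- r.hand_in(): hands the job in; it is judged then, once.
The state is a dict: "time": time; "joint_pos": joint angles; "qd": joint speeds; "joint_efforts": joint torques, N m; "tool_pos": TCP position; "tcp_rot": TCP orientation; "ft_force": force on the tool from outside, world axes, zero at the start; "wrist_torque": the same for the moment, N m; "finger_gap": finger opening in mm; "grip_force": force on a finger pad.
Only numpy, scipy, OpenCV 4.12 (cv2) and the standard library are available. Lean on these libraries where they do the work, as an engineer would, in place of code of your own. Each camera call takes 0.05 s, during which the arm holds its last target. There are 200 camera calls.

## Working session

There is one attempt and no reset: what is moved stays moved. The work goes in short steps, Python scripts to look and compute and a tool call to move; the robot and the scene stay as the last step left them, time stands still between calls to the robot, and variables do not carry over. Pictures are saved under pics/ and viewed, at most 10 in all, crops included, and the job is handed in when it is done.

Besides the shell and the picture viewer there is one more tool, called after "Request:" by a JSON object that holds its "op" and its "data", one argument or row to a line. servo_tool: Moves the arm, as the interface text tells. Its arguments: {"type":"object","properties":{"plan":{"type":"array"},"force":{"type":"number"}},"required":["plan"]}

```bash
mkdir -p pics; cat > h.py <<'E'
import numpy as np, cv2
from bench import sense, optics, r
def snap(n,save=None):
    s=optics.snapshot(n)
    if save: cv2.imwrite('pics/'+save,s['frame'])
    return s
def K(s): return np.array([[s['fx'],0,s['cx']],[0,s['fy'],s['cy']],[0,0,1.]]),np.array(s['dist_coeffs'],float)
def ray(s,px):
    k,d=K(s); u=cv2.undistortPoints(np.array(px,float).reshape(-1,1,2),k,d).reshape(-1,2)
    T=np.array(s['cam_to_world']); v=np.c_[u,np.ones(len(u))]@T[:3,:3].T
    return T[:3,3],v/np.linalg.norm(v,axis=1,keepdims=True)
def onz(s,px,z):
    o,v=ray(s,px); return o+v*((z-o[2])/v[:,2])[:,None]
def proj(s,P):
    k,d=K(s); W=np.linalg.inv(np.array(s['cam_to_world']))
    return cv2.projectPoints(np.array(P,float).reshape(-1,1,3),cv2.Rodrigues(W[:3,:3])[0],W[:3,3],k,d)[0].reshape(-1,2)
E
python3 - <<'E'
from h import *
for n in('scene','top'):
    s=snap(n,n+'1.png'); print(n,np.round(s['cam_to_world'],2).tolist(),s['fx'])
print(sense())
E
```

```text
scene [[-0.21, 0.62, -0.76, 1504.22], [0.98, 0.13, -0.16, 196.57], [0.0, -0.77, -0.63, 855.54], [0.0, 0.0, 0.0, 1.0]] 410.5417651080385
top [[-0.02, -0.99, 0.12, 395.86], [-1.0, 0.02, 0.02, -14.28], [-0.02, -0.12, -0.99, 1401.25], [0.0, 0.0, 0.0, 1.0]] 370.8205820617267
{'time': 0.1, 'joint_pos': array([ 6.62103713e+01,  7.51077382e+00,  8.53209547e+01, -4.71799371e-04,
        8.72629892e+01, -4.89595237e+00]), 'qd': array([ 0.07875798, -0.06899999, -0.11168361, -0.14518265,  0.0710406 ,
       -0.06584363]), 'joint_efforts': array([ 1.13719103e-03, -5.70952749e+01, -5.01940548e+01, -1.85062968e-04,
        8.09425459e-03,  2.59651534e-05]), 'tool_pos': array([194.14929882, 567.33289034, 302.96930223]), 'tcp_rot': array([-1.79905588e+02, -7.61432244e-03,  1.61106340e+02]), 'ft_force': array([ 0.6405975 , -0.11994403, -0.49188408]), 'wrist_torque': array([ 0.01244696, -0.00426187,  0.00822707]), 'grip_force': 0.0, 'finger_gap': 85.23161734478515}
```

View pics/scene1.png

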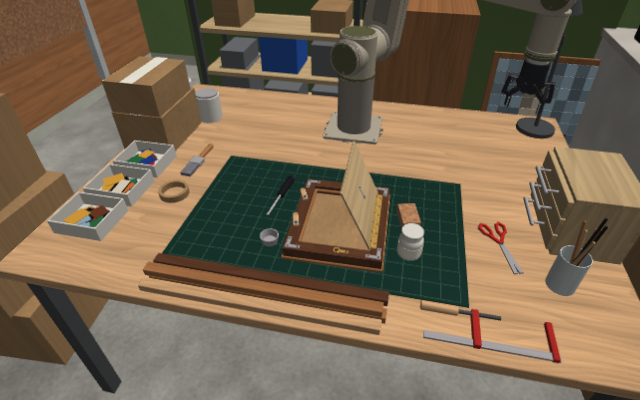

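View pics/top1.png

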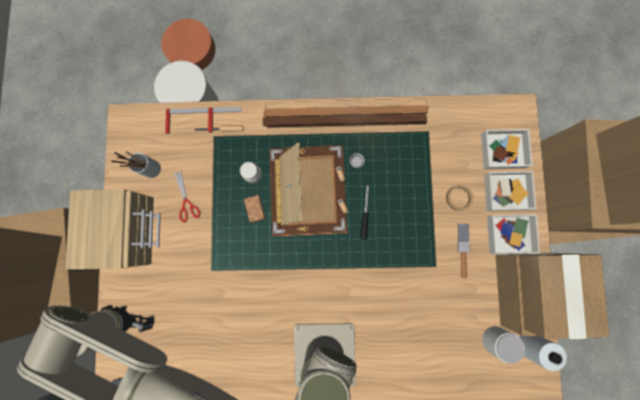

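The scene view shows the frame around (338,222) with its back open, near (360,190). The jar is at (411,241), the tin at (269,237) and the screwdriver at (281,195). In the top view the frame spans about (272-346, 147-236), and the buttons are near (341,173) and (343,207). I'll enlarge both views next.

```bash
python3 - <<'E'
import cv2,numpy as np
a=cv2.imread('pics/top1.png')[140:250,235:385]; b=cv2.imread('pics/scene1.png')[135:275,250:440]
cv2.imwrite('pics/a.png',cv2.resize(a,None,fx=5,fy=5,interpolation=cv2.INTER_CUBIC)); cv2.imwrite('pics/b.png',cv2.resize(b,None,fx=4,fy=4,interpolation=cv2.INTER_CUBIC))
E
```

```text
(no output)
```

View pics/a.png

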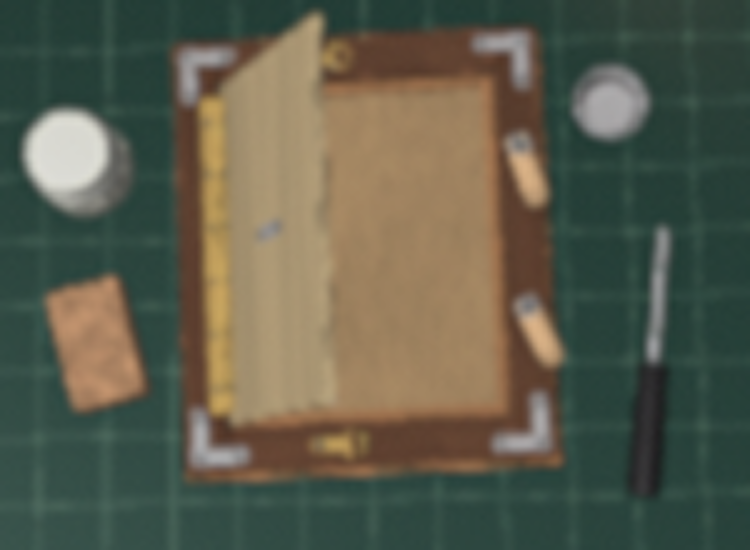

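View pics/b.png

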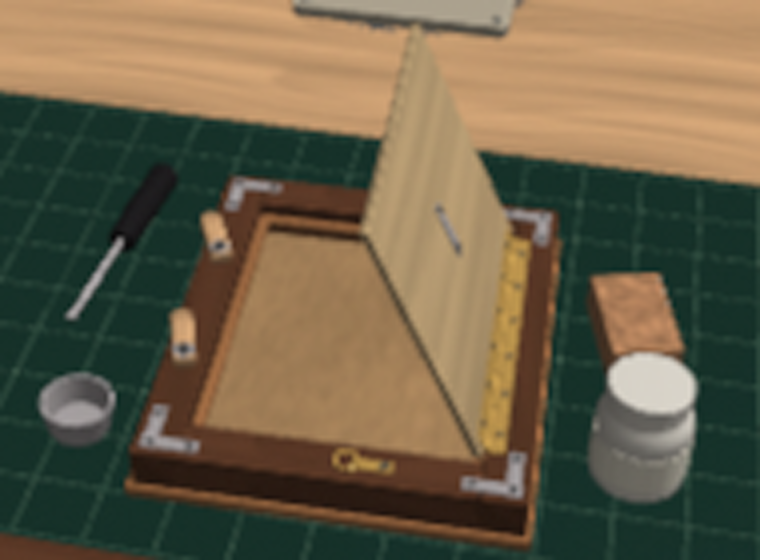

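The crops show the screw heads (button pivots) in the top crop at (519,143) far and (527,303) near, with tips at (540,203) and (557,360). The back's free edge runs (320,12)-(333,403) in the top crop and (415,25)-(368,235) in the scene crop. I'll fit the frame pose from these points.

```bash
cat > fit.py <<'E'
from h import *
from scipy.optimize import least_squares
t=optics.snapshot('top'); s=optics.snapshot('scene')
T=lambda u,v:(u/5+235,v/5+140); S=lambda u,v:(u/4+250,v/4+135)
px,py=161.5,136.5
obs=[(t,T(519,143),(68,-119.5,57.5)),(t,T(527,303),(-52,-119.5,57.5)),(t,T(492,78),(127.5,-102.5,42)),(t,T(507,412),(-127.5,-102.5,42)),
(t,T(175,43),(px,py,42)),(t,T(537,30),(px,-py,42)),(t,T(562,465),(-px,-py,42)),
(s,S(183,348),(68,-119.5,57.5)),(s,S(220,242),(-52,-119.5,57.5)),(s,S(230,180),(-px,-py,42)),(s,S(557,213),(-px,py,42)),
(t,T(320,12),(126,'e')),(t,T(333,403),(-126,'e')),(s,S(415,25),(-126,'e')),(s,S(368,235),(126,'e'))]
def W(p,P):
    c,n=np.cos(p[2]),np.sin(p[2]); return np.array([p[0]+c*P[0]-n*P[1],p[1]+n*P[0]+c*P[1],3+P[2]])
def f(p):
    o=[]
    for c,q,P in obs:
        if P[1]=='e': P=(P[0],102.5-203.5*np.cos(p[3]),42+203.5*np.sin(p[3]))
        o.append(proj(c,[W(p,P)])[0]-q)
    return np.ravel(o)
R=least_squares(f,[550,0,0,1.],loss='soft_l1',x_scale=[100,100,.1,.1]); p=R.x
print(p,np.round(f(p).reshape(-1,2),1).tolist()); np.save('p.npy',p)
for n,P in dict(hinge=(0,102.5,42),edge=(0,102.5-203.5*np.cos(p[3]),42+203.5*np.sin(p[3])),np=(-52,-119.5,54),fp=(68,-119.5,54)).items(): print(n,W(p,P).round(1))
print('tips',onz(t,[T(540,203),T(557,360)],57).round(1).tolist(),onz(s,[S(180,312),S(210,212)],57).round(1).tolist())
print('jar top',onz(t,[T(67,150)],88).round(), 'block',onz(t,[T(97,343)],35).round(),'tin',onz(t,[T(611,103)],29).round(),'driver',onz(t,[T(660,230),T(645,490)],10).round())
E
python3 fit.py
```

```text
[6.00607762e+02 5.29735688e+01 2.43630772e-02 1.12538803e+00] [[0.1, 0.2], [0.1, 0.6], [0.0, -1.3], [0.3, 0.0], [-0.5, -0.2], [-0.3, -1.0], [-1.0, -1.7], [-0.2, -0.7], [-0.2, -0.0], [-0.3, -1.8], [0.7, -0.7], [-0.6, 0.3], [-0.4, -0.5], [-0.1, -0.9], [-1.8, -0.6]]
hinge [598.1 155.4  45. ]
edge [600.2  67.8 228.6]
np [551.5 -67.8  57. ]
fp [671.5 -64.8  57. ]
tips [[627.9, -79.1, 57.0], [512.1, -88.5, 57.0]] [[633.2, -77.1, 57.0], [512.2, -85.3, 57.0]]
jar top [[669. 264.  88.]] block [[533. 251.  35.]] tin [[ 708. -136.   29.]] driver [[ 613. -172.   10.]
 [ 418. -154.   10.]]
```

Request:
{"op": "servo_tool", "data": {
  "plan": [
    [[0.035,-0.031,0,-7,0],[0.035,-0.031,0,-7,0],[0.035,-0.031,0,-7,0],[0.035,-0.031,0,-7,0],[0.035,-0.031,0,-7,0],[0.035,-0.031,0,-7,0],[0.035,-0.031,0,-7,0],[0.035,-0.031,0,-7,0],[0.035,-0.031,0,-7,0],[0.035,-0.031,0,-7,0]]
  ],
  "force": 30
}}

```text
time: 1.2
tool_pos: [545.5, 256.1, 303.8]
tcp_rot: [-180.0, -0.0, 90.8]
ft_force: [0.7, 0.5, -0.2]
finger_gap: 0.1
grip_force: 0.0
```

Request:
{"op": "servo_tool", "data": {
  "plan": [
    [[0.0135,-0.032,-0.004,0,0],[0.0135,-0.032,-0.004,0,0],[0.0135,-0.032,-0.004,0,0],[0.0135,-0.032,-0.004,0,0],[0,0,0,0,0],[0,0,0,0,0]]
  ]
}}

```text
time: 1.8
tool_pos: [598.3, 129.0, 287.4]
tcp_rot: [-179.9, -0.0, 91.0]
ft_force: [0.2, -0.3, 0.0]
finger_gap: -0.1
grip_force: 0.0
```

```bash
python3 - <<'E'
from h import *
s=snap('scene','s2.png'); t=snap('top')
a=cv2.resize(s['frame'][60:260,230:450],None,fx=2.5,fy=2.5,interpolation=2); cv2.imwrite('pics/s2c.png',a)
p=np.load('p.npy'); r0=185
L=[p[3]*(1-k/20) for k in range(21)]
for a in L[::2]: print(round(a,3), np.round([155.4-r0*np.cos(a)+11,45+r0*np.sin(a)+73],1))
E
```

```text
1.125 [ 86.7 285. ]
1.013 [ 68.5 274.9]
0.9 [ 51.4 263. ]
0.788 [ 35.9 249.1]
0.675 [ 22.  233.6]
0.563 [  9.9 216.7]
0.45 [ -0.2 198.5]
0.338 [ -8.2 179.3]
0.225 [-13.9 159.3]
0.113 [-17.4 138.8]
0.0 [-18.6 118. ]
```

View pics/s2c.png

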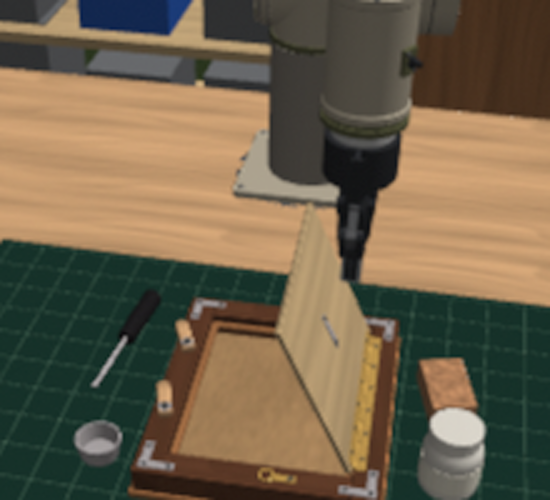

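The shut fingers are on the outer (+y) side of the back, with their tip at (350,278) in the crop, and nothing else is in the way. I'll push along the arc.

Request:
{"op": "servo_tool", "data": {
  "plan": [
    [[0,-0.014,0,0,0],[0,-0.014,-0.001,0,0],[0,-0.014,-0.001,0,0],[0,-0.009,-0.005,0,0],[0,-0.009,-0.005,0,0],[0,-0.009,-0.006,0,0],[0,-0.008,-0.006,0,0],[0,-0.008,-0.007,0,0],[0,-0.008,-0.007,0,0]]
  ]
}}

```text
time: 2.8
tool_pos: [598.3, 36.1, 249.2]
tcp_rot: [-180.0, -0.0, 91.1]
ft_force: [1.3, 0.0, 0.2]
finger_gap: 0.6
grip_force: 0.6
```

```bash
python3 - <<'E'
from h import *
s=snap('scene'); print(sense()['ft_force'])
cv2.imwrite('pics/s3c.png',cv2.resize(s['frame'][100:260,240:440],None,fx=3,fy=3,interpolation=2))
E
```

```text
[ 0.17184285  0.6302895  -1.45535375]
```

View pics/s3c.png

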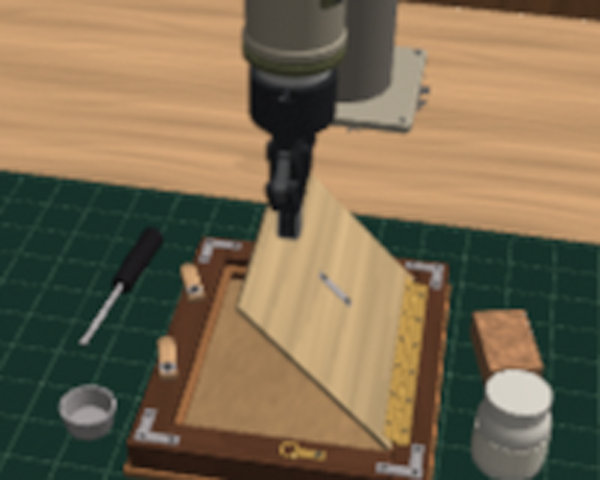

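The back is following: the tip is at (290,235) on its outer face, and the back's near corner is at (240,308). Continuing the arc.

Request:
{"op": "servo_tool", "data": {
  "plan": [
    [[0,-0.007,-0.008,0,0],[0,-0.007,-0.008,0,0],[0,-0.006,-0.008,0,0],[0,-0.006,-0.009,0,0],[0,-0.005,-0.009,0,0],[0,-0.005,-0.009,0,0],[0,-0.004,-0.009,0,0],[0,-0.004,-0.01,0,0],[0,-0.003,-0.01,0,0],[0,-0.003,-0.01,0,0]]
  ]
}}

```text
time: 3.85
tool_pos: [598.2, -13.5, 159.0]
tcp_rot: [-180.0, -0.0, 91.1]
ft_force: [0.7, 0.6, 0.3]
finger_gap: -0.1
grip_force: 0.4
```

Request:
{"op": "servo_tool", "data": {
  "plan": [
    [[0,-0.002,-0.01,0,0],[0,-0.001,-0.01,0,0],[0,-0.001,-0.008,0,0],[0,0,-0.005,0,0],[0,0,-0.003,0,0],[0,0,0,0,0]]
  ]
}}

```text
time: 4.45
tool_pos: [598.0, -17.2, 123.4]
tcp_rot: [-180.0, -0.0, 91.1]
ft_force: [-0.3, -0.2, -1.2]
finger_gap: 0.3
grip_force: 0.0
```

Request:
{"op": "servo_tool", "data": {
  "plan": [
    [[0,0,-0.002,0,0],[0,0,-0.002,0,0],[0,0,-0.001,0,0],[0,0,0,0,0]]
  ]
}}

```text
time: 4.85
tool_pos: [598.4, -17.3, 118.9]
tcp_rot: [180.0, -0.0, 91.1]
ft_force: [0.1, 0.1, 0.1]
finger_gap: -0.1
grip_force: 0.0
```

Request:
{"op": "servo_tool", "data": {
  "plan": [
    [[0,0,-0.001,0,0],[0,0,-0.001,0,0],[0,0,0,0,0],[0,0,0,0,0]]
  ]
}}

```text
time: 5.25
tool_pos: [598.4, -17.3, 117.7]
tcp_rot: [180.0, 0.0, 91.1]
ft_force: [-2.5, 0.3, 5.8]
finger_gap: -0.1
grip_force: 3.1
```

Request:
{"op": "servo_tool", "data": {
  "plan": [
    [[0,0,-0.001,0,0],[0,0,-0.001,0,0],[0,0,0,0,0],[0,0,0,0,0],[0,0,0,0,0]]
  ]
}}

```text
time: 5.75
tool_pos: [598.6, -17.3, 117.4]
tcp_rot: [180.0, 0.0, 91.1]
ft_force: [-10.8, 1.7, 20.9]
finger_gap: 0.1
grip_force: 10.5
```

The force rose to 21 N at tip height 44.4 mm, so the back is at its stop. I'll lift clear and re-measure.

Request:
{"op": "servo_tool", "data": {
  "plan": [
    [[0,0,0.02,0,0],[0,0,0.04,0,0],[-0.04,0.02,0.03,0,0],[-0.04,0.04,0.03,0,0],[-0.04,0.04,0,0,0],[-0.04,0.04,0,0,0],[0,0,0,0,0]]
  ]
}}

```text
time: 6.45
tool_pos: [455.4, 106.4, 225.5]
tcp_rot: [-179.9, -0.1, 91.3]
ft_force: [1.1, 0.7, -1.1]
finger_gap: 0.1
grip_force: 0.0
```

```bash
python3 - <<'E'
from h import *
s=snap('scene','s4.png');t=snap('top','t4.png')
a=cv2.resize(t['frame'][140:250,255:365],None,fx=5,fy=5,interpolation=2)
b=cv2.resize(s['frame'][170:280,270:330],(300,550),interpolation=2)
cv2.imwrite('pics/c4.png',np.hstack([a[:,:490],b]))
E
```

```text
(no output)
```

View pics/c4.png

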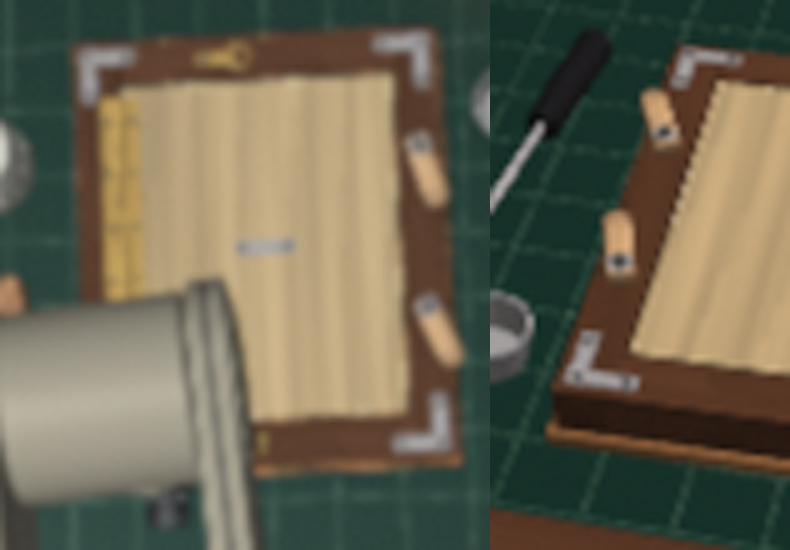

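The back is flush. The frame and buttons are unmoved, with pivots at (419,143) and (428,303) in the left crop. Next is the far button: I'll set the tip down on its -y side.

Request:
{"op": "servo_tool", "data": {
  "plan": [
    [[0.0243,-0.0306,-0.008,0,0],[0.0243,-0.0306,-0.008,0,0],[0.0243,-0.0306,-0.008,0,0],[0.0243,-0.0306,-0.008,0,0],[0.0243,-0.0306,-0.008,0,0],[0.0243,-0.0306,-0.008,0,0],[0.0243,-0.0306,-0.008,0,0],[0,0,-0.025,0,0],[0,0,-0.021,0,0],[0,0,0,0,0]]
  ]
}}

```text
time: 7.55
tool_pos: [627.2, -112.3, 119.4]
tcp_rot: [-179.6, -0.1, 91.0]
ft_force: [-0.9, 0.1, -0.8]
finger_gap: 0.1
grip_force: 0.0
```

Request:
{"op": "servo_tool", "data": {
  "plan": [
    [[-0.002,0,0.0035,0,0],[0,0.01,0,0,0],[0,0.009,0,0,0],[0,0.009,0,0,0],[0,0.009,0,0,0],[0,0.008,0,0,0],[0.004,0.008,0,0,0],[0.005,0.007,0,0,0],[0,0,0,0,0]]
  ]
}}

```text
time: 8.45
tool_pos: [637.3, -48.9, 129.5]
tcp_rot: [179.9, -0.0, 91.2]
ft_force: [-2.2, 1.9, 7.9]
finger_gap: 0.0
grip_force: 3.8
```

Request:
{"op": "servo_tool", "data": {
  "plan": [
    [[0.004,0.003,0,0,0],[0.004,0.003,0,0,0],[0.004,0.001,0,0,0],[0.003,0.001,0,0,0],[0,0,0,0,0],[0,0,0,0,0]]
  ]
}}

```text
time: 9.05
tool_pos: [652.1, -41.1, 129.5]
tcp_rot: [179.9, -0.0, 91.2]
ft_force: [-2.7, 3.1, 7.8]
finger_gap: 0.3
grip_force: 3.6
```

The tool rode up to 129.5 with 8 N upward, so it may be sitting on top of the button. I'll lift away and look.

Request:
{"op": "servo_tool", "data": {
  "plan": [
    [[0,0,0.03,0,0],[0,0,0.02,0,0],[-0.04,-0.03,0.0,0,0],[-0.04,-0.04,0,0,0],[0,0,0,0,0],[0,0,0,0,0]]
  ]
}}

```text
time: 9.65
tool_pos: [575.5, -108.3, 178.2]
tcp_rot: [180.0, -0.0, 91.0]
ft_force: [0.5, 0.1, 0.0]
finger_gap: 0.4
grip_force: 0.0
```

```bash
python3 - <<'E'
from h import *
s=snap('scene','s5.png');t=snap('top','t5.png'); print(sense()['tool_pos'],sense()['ft_force'])
a=cv2.resize(t['frame'][140:250,275:365],None,fx=5,fy=5,interpolation=2)
b=cv2.resize(s['frame'][170:280,270:330],(300,550),interpolation=2)
cv2.imwrite('pics/c5.png',np.hstack([a,b]))
E
```

```text
[ 576.79978326 -107.52542121  178.43108029] [ 0.57622578 -0.55198103 -0.92356232]
```

View pics/c5.png

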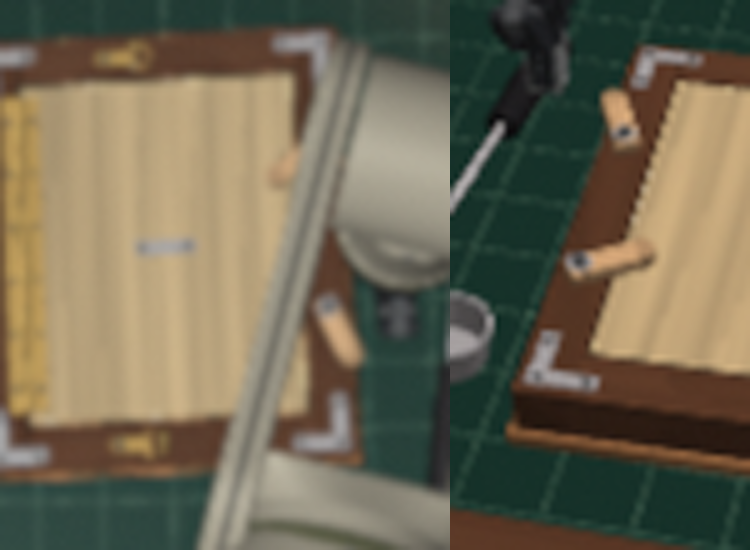

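The far button has turned across the edge (right crop: pivot (578,262), tip (650,252)). Checking its angle.

```bash
python3 - <<'E'
from h import *
s=optics.snapshot('scene'); A=lambda u,v:((u-450)/5+270,v/5+170)
q=onz(s,[A(578,262)],60.5)[0]; e=onz(s,[A(653,249)],57)[0]; nq=onz(s,[A(625,132)],60.5)[0]
d=e-q; print(q,e,nq,'angle',np.arctan2(d[1],-d[0])+.024)
m=cv2.inRange(cv2.cvtColor(s['frame'],cv2.COLOR_BGR2HSV),(8,60,150),(20,255,255))
E
```

```text
[675.91900946 -63.53301073  60.5       ] [652.5181384  -25.19773325  57.        ] [555.79575979 -66.09154698  60.5       ] angle 1.0467455003018709
```

Request:
{"op": "servo_tool", "data": {
  "plan": [
    [[-0.0325,-0.006,0,0,0],[-0.0325,-0.006,0,0,0],[0,0,-0.02,0,0],[0,0,-0.02,0,0],[0,0,-0.015,0,0],[0,0,0,0,0],[0,0,0,0,0],[0,0,0,0,0]]
  ]
}}

```text
time: 10.6
tool_pos: [511.9, -120.4, 123.7]
tcp_rot: [179.9, 0.0, 91.1]
ft_force: [0.0, 0.5, 0.3]
finger_gap: -0.1
grip_force: 0.0
```

Request:
{"op": "servo_tool", "data": {
  "plan": [
    [[0,0.005,-0.003,0,0],[0,0.01,0,0,0],[0,0.01,0,0,0],[0,0.009,0,0,0],[0,0.008,0,0,0],[0,0.007,0,0,0],[0.003,0.007,0,0,0],[0.004,0.006,0,0,0],[0,0,0,0,0]]
  ]
}}

```text
time: 11.5
tool_pos: [518.4, -57.5, 119.7]
tcp_rot: [180.0, -0.0, 91.2]
ft_force: [0.0, -0.0, -0.3]
finger_gap: -0.3
grip_force: 0.2
```

Request:
{"op": "servo_tool", "data": {
  "plan": [
    [[0.004,0.003,0,0,0],[0.004,0.003,0,0,0],[0.004,0.001,0,0,0],[0.003,0.001,0,0,0],[0.003,0,0,0,0],[0,0,0,0,0],[0,0,0,0,0]]
  ]
}}

```text
time: 12.2
tool_pos: [535.9, -49.7, 119.4]
tcp_rot: [-180.0, -0.1, 91.1]
ft_force: [-2.0, 4.5, 1.2]
finger_gap: 0.0
grip_force: 2.4
```

```bash
python3 - <<'E'
from h import *
s=snap('scene','s6.png'); print(sense()['tool_pos'],sense()['ft_force'])
cv2.imwrite('pics/c6.png',cv2.resize(s['frame'][150:280,265:375],None,fx=4.5,fy=4.5,interpolation=2))
E
```

```text
[535.92117152 -49.69801908 119.42560674] [-2.56657788  4.79339517  1.56424714]
```

View pics/c6.png

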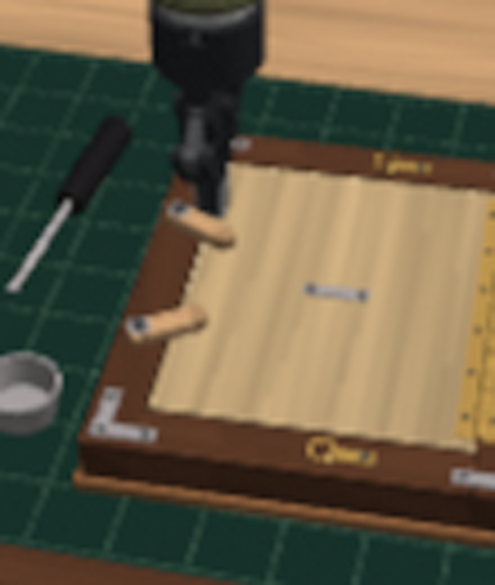

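The near button (pivot (178,208), tip (232,240)) appears past square. The far one (138,325)-(203,315) is short of it. I'll compute both.

```bash
cat > ang.py <<'E'
from h import *
def ang(s,A,piv,tip):
    q=onz(s,[A(*piv)],60.5)[0]; e=onz(s,[A(*tip)],57)[0]; d=e-q
    return q.round(1),e.round(1),round(np.arctan2(d[1],-d[0])+.024,2),np.hypot(*d[:2]).round(1)
E
python3 - <<'E'
from ang import *
s=optics.snapshot('scene'); A=lambda u,v:(u/4.5+265,v/4.5+150)
print(ang(s,A,(177,207),(234,242)),ang(s,A,(135,325),(207,316)))
E
```

```text
(array([554.3, -68.6,  60.5]), array([578.5, -23.1,  57. ]), np.float64(2.08), np.float64(51.5)) (array([675.6, -65.4,  60.5]), array([654. , -23.6,  57. ]), np.float64(1.12), np.float64(47.0))
```

Request:
{"op": "servo_tool", "data": {
  "plan": [
    [[-0.01,0,0,0,0],[0,0,0.025,0,0],[0,0,0.025,0,0],[0.044,0.008,0,0,0],[0.044,0.008,0,0,0],[0,0,0,0,0],[0,0,-0.02,0,0],[0,0,-0.018,0,0],[0,0,0,0,0],[0,0,0,0,0]]
  ]
}}

```text
time: 13.3
tool_pos: [613.4, -34.6, 131.8]
tcp_rot: [-180.0, 0.0, 91.1]
ft_force: [-0.9, 0.3, 0.5]
finger_gap: -0.2
grip_force: 0.0
```

Request:
{"op": "servo_tool", "data": {
  "plan": [
    [[0,0,-0.011,0,0],[0,0,0,0,0],[0.012,0,0,0,0],[0.008,0,0,0,0],[0.006,0,0,0,0],[0.005,0,0,0,0],[0.005,0,0,0,0],[0.004,0,0,0,0],[0,0,0,0,0],[0,0,0,0,0]]
  ]
}}

```text
time: 14.3
tool_pos: [654.1, -34.5, 120.7]
tcp_rot: [180.0, 0.0, 91.1]
ft_force: [-0.0, -0.1, -0.3]
finger_gap: 0.0
grip_force: 0.0
```

Next I'll push in -x to x=572 for the near button.

Request:
{"op": "servo_tool", "data": {
  "plan": [
    [[-0.015,0,0,0,0],[-0.02,0,0,0,0],[-0.015,0,0,0,0],[-0.008,0,0,0,0],[-0.007,0,0,0,0],[-0.006,0,0,0,0],[-0.006,0,0,0,0],[-0.005,0,0,0,0],[0,0,0,0,0],[0,0,0,0,0]]
  ]
}}

```text
time: 15.3
tool_pos: [571.8, -34.5, 120.6]
tcp_rot: [-180.0, 0.0, 91.1]
ft_force: [0.6, -0.3, 0.4]
finger_gap: -0.1
grip_force: 0.0
```

Request:
{"op": "servo_tool", "data": {
  "plan": [
    [[0.015,0,0,0,0],[0.01,0,0.005,0,0],[0,0,0.03,0,0],[0,0,0.03,0,0],[0,0.04,0.02,0,0],[-0.04,0.03,0.02,0,0],[-0.04,0.03,0,0,0],[-0.04,0.03,0,0,0],[0,0,0,0,0],[0,0,0,0,0]]
  ]
}}

```text
time: 16.3
tool_pos: [479.2, 94.1, 224.2]
tcp_rot: [180.0, 0.0, 91.2]
ft_force: [-1.1, -0.9, 0.4]
finger_gap: -0.0
grip_force: 0.0
```

```bash
python3 - <<'E'
from h import *
s=snap('scene','s7.png'); t=snap('top','t7.png')
b=cv2.resize(t['frame'][145:240,320:360],None,fx=6,fy=6,interpolation=2)
a=cv2.resize(s['frame'][185:240,280:350],None,fx=7,fy=7,interpolation=2)
o=np.zeros((570,730,3),np.uint8); o[:385,:490]=a; o[:,490:]=b; cv2.imwrite('pics/c7.png',o)
E
```

```text
(no output)
```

View pics/c7.png

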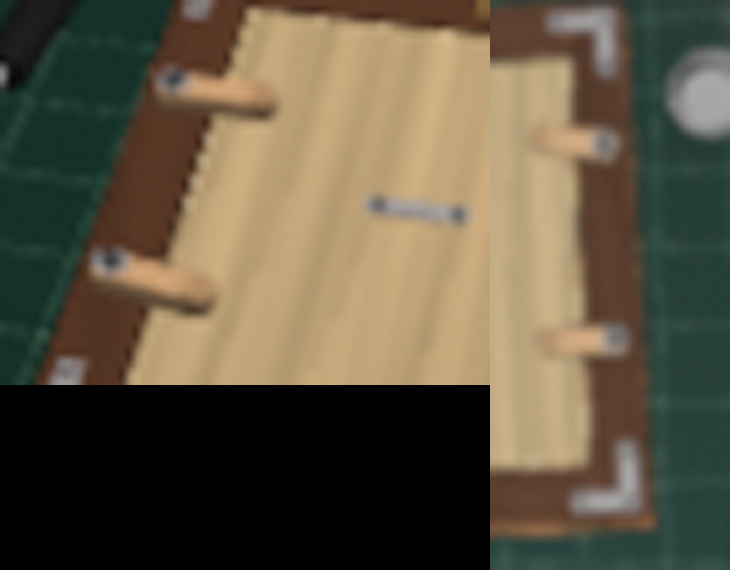

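Both buttons now lie across the edge: in the right crop the far one runs (605,144)-(537,138) and the near one (614,338)-(540,342). Computing the angles.

```bash
python3 - <<'E'
from ang import *
t=optics.snapshot('top'); s=optics.snapshot('scene')
B=lambda u,v:((u-490)/6+320,v/6+145); A=lambda u,v:(u/7+280,v/7+185)
print('far',ang(t,B,(605,144),(537,138)),ang(s,A,(108,260),(213,297)))
print('near',ang(t,B,(614,338),(540,342)),ang(s,A,(172,80),(275,105)))
E
```

```text
far (array([670.9, -65.9,  60.5]), array([676.2, -24.4,  57. ]), np.float64(1.72), np.float64(41.9)) (array([675. , -64.3,  60.5]), array([683.8, -18.2,  57. ]), np.float64(1.78), np.float64(47.0))
near (array([551.1, -68.5,  60.5]), array([550. , -23.6,  57. ]), np.float64(1.57), np.float64(44.9)) (array([556.2, -67.3,  60.5]), array([559.5, -20.2,  57. ]), np.float64(1.66), np.float64(47.2))
```

```bash
python3 -c "
from h import *
print(r.hand_in())"
```

```text
the job is handed in; nothing more can be done
None
```

I pushed the back shut to its stop and turned both buttons across its edge (measured about 1.6 rad near, 1.75 rad far; limits 1.18–1.96), then handed the job in; the frame looked unmoved, and the hand-in returned no verdict.

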